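# Gang three blanks in the clamping jig

## Robot

A 7-joint arm with a two-finger parallel gripper is mounted at the origin on a cart in front of the work surface, level with it; the furniture and walls round the work are solid. World frame = base frame: x ahead of the robot, y to its left, z up, the work surface at z = 0. Lengths are in m, angles in rad, forces in N, time in s.
With the tool pointing down it reaches from about 0.4 to 0.85 m from the base axis. Payload 4.5 kg.
Tool frame: the origin (TCP) lies on the centre line of the jaws, within the pads' length; the fingertips stand 8 mm ahead of it and the grasp point (between the pads) lies 11 mm behind it; z points along the fingers, x is the direction in which the jaws open and shut, and the axes are right-handed (so a half turn about z gives the same grasp; the last joint's range is limited). The gripper opens to 88 mm and grips with 3 to 60 N. Pads are 18 mm wide; open, the fingers measure 123 mm over their backs; the gripper's body (75 mm by 187 mm) begins 45 mm behind the grasp point.
Start: joints at [1.301, 0.689, -0.195, 1.565, 0.157, 0.902, -0.215], TCP at [0.187, -0.596, 0.247] pointing down, gripper open.
Joint ranges: [-3.01, 3.01], [-0.46, 2.08], [-1.47, 1.51], [0.13, 2.56], [-1, 4.14], [0.04, 2.09], [-2.66, 2.66]. Speed limits (rad/s): [2.57, 2.57, 3.14, 3.14, 3.14, 3.14, 3.14].

## Interface

Orientations are given as a unit quaternion [x, y, z, w].
In Python, from plant import r gives the robot as it stands.
- The arm moves only by the shell command python3 -m pendant 'ROWS' [FORCE]. ROWS is JSON, a list of rows, each a list of 3 entries, a list of its own where there are three numbers: the turn, a rotation vector about the tool's x, y, z in rad, then the shift along the tool's x, y, z in m, then the opening, from 0 (shut) to 1 (fully open). In form: [[[wx, wy, wz], [tx, ty, tz], claw], ...]. A call has 1 to 10 rows; each row is the pose to reach, as a shift and turn from the pose commanded when the call began, along the tool's axes at that moment; what a row does not reach only later rows make up. A row lasts 1/10 s, in which the tool goes at most 50 mm and 8.59 degrees, less where a joint would pass 70% of its speed; a pose out of reach is approached as far as the arm can. A call with a gripper value outside its range is refused whole. The fingers move at their own pace and stop on an object; FORCE is the grip in N (left out, the last holds). Time passes only in rows, so rows that repeat a pose let the fingers close. It gives the time, the measured TCP pose, the force and the opening at its end, in the units of the state.
- r.get_state(): the state, without advancing time (a new reading comes with each control period).
- r.snapshot(name): name is "scene" or "top"; returns a dict with "image" (480x640x3 uint8, red, green, blue), "mtx" (3x3 intrinsics, pixels), "R" (3x3) and "t" (3): a world point X has camera coordinates R X + t. Camera axes: x right, y down, z forward; pixel columns grow to the right and rows downward; lengths in m; the calibration is good to about 2 mm. A picture is of the moment at which its call begins. There is no depth.
- r.finish_job(): hands the job in, once; it reports no verdict.
The state is a dict: "clock": time; "q": joint angles; "qd": joint speeds; "joint_torque": joint torques, N m; "tool_pos": TCP position; "eef_rot": TCP orientation; "contact_force": force on the tool from outside, world axes, zero at the start; "moment": the same for the moment, N m; "opening": opening from 0.0 (shut) to 1.0 (fully open).
Only numpy, scipy, OpenCV 4.12 (cv2) and the standard library are available. Lean on these libraries where they do the work, as an engineer would, in place of code of your own. Each camera call takes 0.05 s, during which the arm holds its last target. There are 200 camera calls.

## Task

Three equal blanks are to be marked out as a gang: one already stands on its long edge in the jig, against the fixed wall end. Take the two matching blanks that lean on the offcuts and stand them on their long edges beside it in the channel, push the sliding jaw up until all three are packed snug and square between wall and jaw (firm hand pressure, no harder), then tighten the black wing screw behind the jaw to lock it.

Things in the scene. Friction and masses are not known exactly. Their poses are not given: they have to be found in the camera images.
- jig: Gang jig, fixed: plywood base 160 x 320 x 18 mm. Origin: centre of its underside; z up, y along the channel from the fixed wall (-y end) to the sliding jaw. Blanks stand on the base top, z = 18. Side rails at x = +-65 to +-80, 14 above the base top, leave a channel 130 mm wide for the 120 mm long blanks. The wall is 55 above the base top, 22 thick, inner face at y = -138.
- jaw (a joint): Travel of the sliding jaw, m: 0 = open, 190 mm from wall to jaw face; gap = 190 mm - travel. Starts 0 to 20 mm. About 3 N slides it and it stays where left. A wooden upright 124 wide, 18 thick, top 69 mm above the desk, on a plywood foot 90 wide, top 31 mm above the desk, that reaches 86 mm back (+y) of the upright. Three blanks make 54 mm.
- jaw_back (a point): Middle of the back (+y) face of the jaw's upright, 54 mm above the desk, 15 under its top edge; axes as the jig's. Push here toward the wall (jig -y); 10 to 20 N packs the blanks tight. Small braces stand 34 to 44 mm to either side; behind it the foot is free for about 40 mm, up to the loose wing screw.
- wing (a joint): Angle of the wing screw that clamps the jaw to the base, rad: 0 = loose end, grows clockwise seen from above, to 1.5. Starts at 0 to 0.3. Turns easily (0.18 N m) to about 0.7, where its shoe meets the base, then stiffens to about 0.3 N m at 1.0 and 0.4 at 1.2. From 1.0 it is tight and the jaw locked; turned beyond 1.1 and let go, it eases back to about 1.1.
- wing_grip (a point): Centre of the wing screw's black grip bar, 56 mm behind the back face of the jaw's upright, 54 mm above the desk. Bar 54 long x 14 wide, 43 to 65 mm above the desk. This frame turns with it: x along the bar, z up; at joint wing = 0 the bar points along the jig's x. The 69 mm high upright stands in front of it like a lip.
- blank_a_mid (a point): Centre of a plywood blank 60 (its x) x 120 (y) x 18 mm thick (z), about 0.08 kg. It leans 0.45 rad from upright, lower 120 mm edge on the desk, face against the upper edge of a 50 x 160 mm offcut 20 mm high. x points down its slope, z away from the offcut; top edge 30 mm from here along -x. The top 25 mm have room for fingers on both faces.
- blank_b_mid (a point): Centre of an equal blank (60 x 120 x 18 mm, same axes), leaning in the same way against a 30 x 190 mm offcut 20 mm high.
- blank_in_jig_mid (a point): Centre of an equal blank (60 x 120 x 18 mm, same axes) that already stands on a 120 mm edge in the jig, its length across the channel, 3 to 12 mm from the wall.
- blank_a: The blank of blank_a_mid; origin on the middle of its face toward the offcut, same axes.
- blank_b: The blank of blank_b_mid; origin on the middle of its face toward the offcut, same axes.
- blank_in_jig: The blank that stands in the jig; origin on the middle of the face toward the wall, same axes.
There are look-alikes about, which are no part of the job. What is shaped like the blank_in_jig but turquoise or yellow is not meant.

How it is judged:
By the outcome, as a careful person would: the job done as asked, in the order asked, and still so for the second after the job is handed in, with the robot touching nothing.
It also fails if it takes over 72 s, if anything falls off the work surface, if the arm or the gripper's body presses on something with over 40 N, if the wrist force passes 120 N, or if a joint passes its speed limit or range.

## Working session

There is one attempt and no reset: what is moved stays moved. The work goes in short steps, Python scripts to look and compute and a shell command to move; the robot and the scene stay as the last step left them, time stands still between calls to the robot, and variables do not carry over. Pictures are saved under pics/ and viewed, about 8 in all and at most 12, crops included, and the job is handed in when it is done.

```bash
ls; mkdir -p pics
python3 - <<'E'
from plant import r
import cv2
s=r.get_state(); print(s)
for n in("scene","top"):
    d=r.snapshot(n); cv2.imwrite(f"pics/{n}0.png",d["image"][:,:,::-1]); print(n,d["mtx"].tolist(),d["R"].tolist(),d["t"].tolist())
E
```

```text
pics
{'clock': 0.0, 'q': array([ 1.30079644,  0.69000554, -0.19448545,  1.56634699,  0.15733389,
        0.90248515, -0.21512097]), 'qd': array([ 0.00076875,  0.00108926,  0.00134682,  0.00031738,  0.00036099,
        0.00029424, -0.00172235]), 'joint_torque': array([-4.26427032e-04, -5.27568948e+01, -1.26658592e+00, -1.53433120e+01,
       -5.24848409e-02,  6.52545306e-03,  1.68167267e-04]), 'tool_pos': array([ 0.18671438, -0.5958116 ,  0.24589506]), 'eef_rot': array([ 8.05979852e-01, -5.91942244e-01, -7.94663456e-04, -4.75234712e-04]), 'contact_force': array([0.04044912, 0.95802333, 0.1453729 ]), 'moment': array([0.00192454, 0.0050271 , 0.00394188]), 'opening': 0.9993419444613983}
scene [[504.90885636980914, 0.0, 321.1998520737156], [0.0, 504.90885636980914, 242.2855507931923], [0.0, 0.0, 1.0]] [[-0.5595438497592655, -0.828489070736389, 0.022727513434929215], [-0.49410162113154144, 0.31143853480021455, -0.8117078458636937], [0.6654128554452212, -0.4654158341868593, -0.5836213096661114]] [0.10897286007154976, 0.3860750502088448, 1.1066250204404926]
top [[513.691187505074, 0.0, 319.38096240116636], [0.0, 513.691187505074, 233.51932712806152], [0.0, 0.0, 1.0]] [[0.018551495942919213, -0.999691186242472, 0.016534029980602282], [-0.9849618836654616, -0.021114238523370386, -0.17147675252862782], [0.1717729016011137, -0.013104239035435446, -0.9850494145954488]] [-0.23519740917262177, 0.5231628205888382, 1.4349992063360042]
```

View pics/scene0.png

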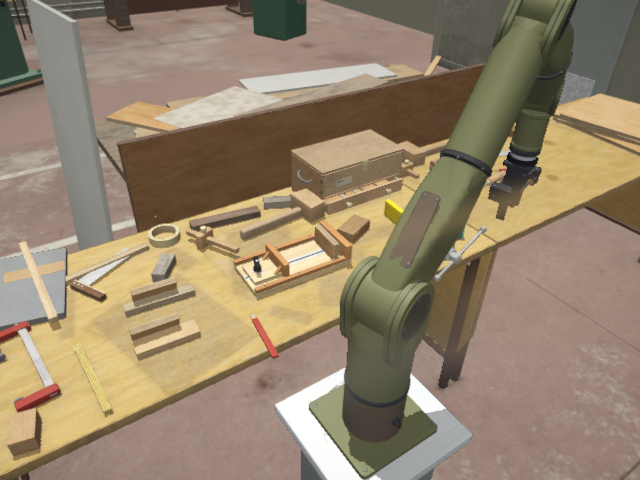

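View pics/top0.png

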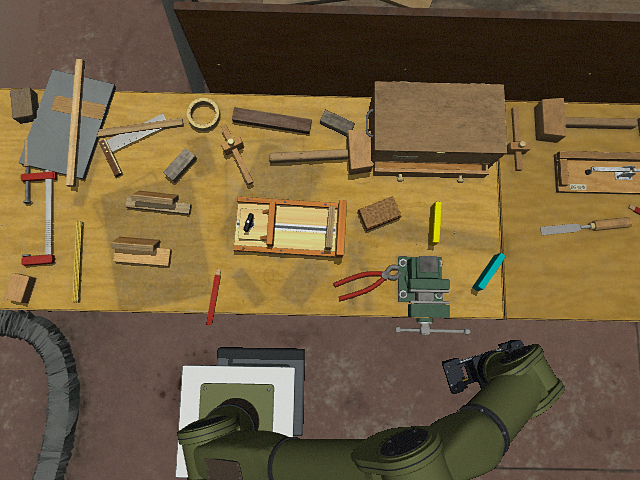

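The scene shot shows the jig at about (292,262), with two dark blanks leaning on offcuts at (153,292) and (155,328). In the top view the jig is at (290,228) and the leaning blanks are at (155,200) and (137,245). The look-alikes, yellow at (436,222) and turquoise at (488,272), are excluded by colour. I'll enlarge both regions to confirm.

Run:
```python
import cv2,numpy as np
t=cv2.imread("pics/top0.png");s=cv2.imread("pics/scene0.png")
a=cv2.resize(t[180:280,100:360],None,fx=3,fy=3,interpolation=cv2.INTER_CUBIC)
b=cv2.resize(s[210:360,115:375],None,fx=2,fy=2,interpolation=cv2.INTER_CUBIC)
c=np.zeros((600,780,3),np.uint8);c[:300]=a;c[300:600,:520]=b
cv2.imwrite("pics/c1.png",c)
```

```text
(no output)
```

View pics/c1.png

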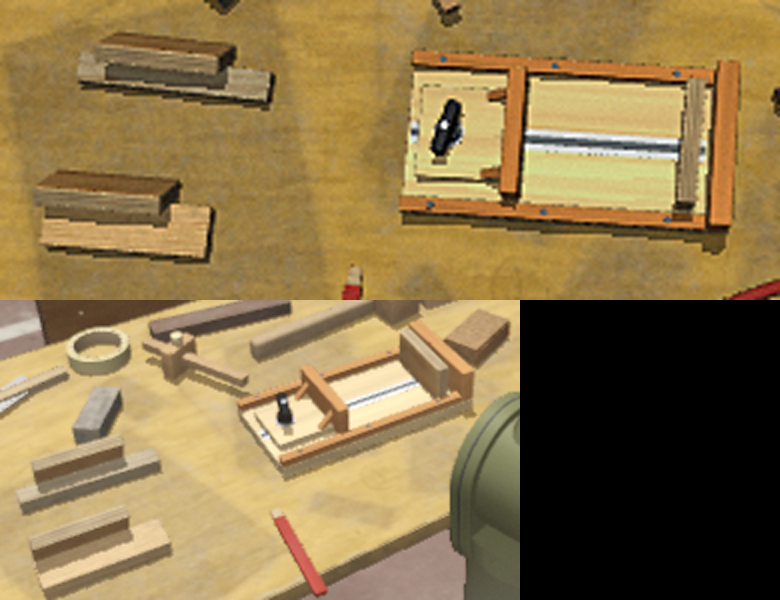

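The crop confirms the targets. Brown blanks lean on the long, narrow offcut (30x190: blank_b, far) and on the wide one (50x160: blank_a, near). The third brown blank stands at the wall on the right of the jig, and the jaw and black wing are on the left. Next I'll enlarge further to pick corners for two-view triangulation.

```bash
cat > zoom.py <<'E'
import cv2,numpy as np
def panel(im,x0,y0,w,h,f):
    p=cv2.resize(im[y0:y0+h,x0:x0+w],None,fx=f,fy=f,interpolation=cv2.INTER_CUBIC)
    for x in range((x0+9)//10*10,x0+w,10):
        X=int((x-x0+.5)*f);cv2.line(p,(X,0),(X,6),(255,0,255),1);cv2.putText(p,str(x),(X-9,16),0,.33,(255,0,255),1)
    for y in range((y0+9)//10*10,y0+h,10):
        Y=int((y-y0+.5)*f);cv2.line(p,(0,Y),(6,Y),(255,0,255),1);cv2.putText(p,str(y),(7,Y+4),0,.33,(255,0,255),1)
    return p
E
python3 - <<'E'
import cv2,numpy as np
from zoom import panel
t=cv2.imread("pics/top0.png");s=cv2.imread("pics/scene0.png")
P=[(t,122,184,72,36),(t,108,228,72,40),(s,120,274,72,44),(s,124,310,80,50)]
ps=[panel(*a,5.4) for a in P]
c=np.zeros((600,800,3),np.uint8)
for p,(x,y) in zip(ps,[(0,0),(0,205),(400,0),(400,245)]):
    p=p[:600-y,:800-x];c[y:y+p.shape[0],x:x+p.shape[1]]=p
cv2.imwrite("pics/c2.png",c)
P=[(t,228,190,125,72)];q=panel(*P[0],6.2)
cv2.imwrite("pics/c3.png",q)
E
```

```text
(no output)
```

View pics/c2.png

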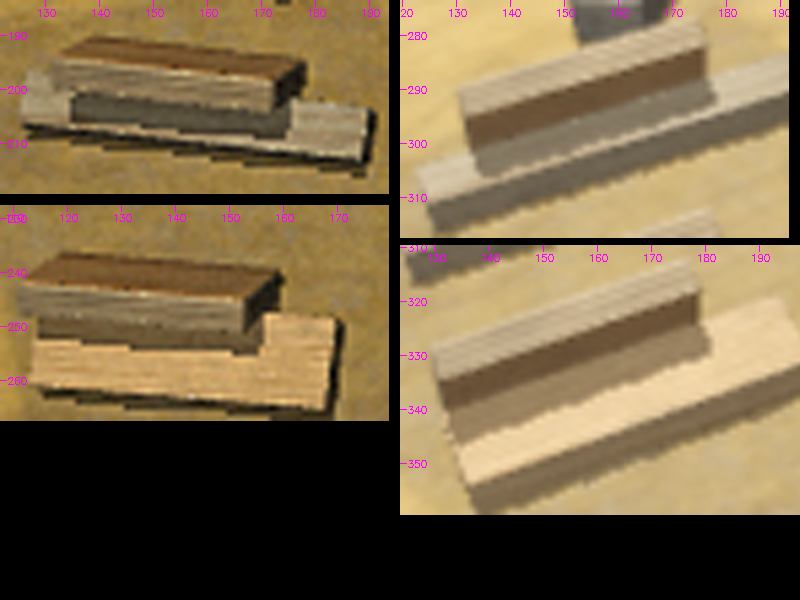

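View pics/c3.png

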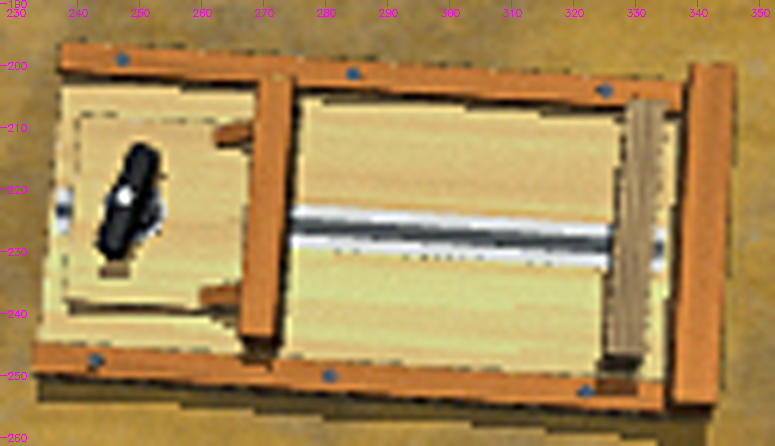

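Corners of each blank's top-edge strip are readable in both views. For A, the top view runs from about (111,242) to (154,246) and the scene from about (130,329) to (177,312). For B, the top view runs from about (131,195) to (173,197) and the scene from about (131,290) to (174,277). The jig, jaw, wing and standing blank are clear in the top view: jaw at about (270,222), wing at about (248,222), blank at about (330,226).

```bash
cat > h.py <<'E'
import numpy as np
from scipy.spatial.transform import Rotation as Ro
CAM={"scene":(504.909,321.2,242.286,np.array([[-0.5595438497592655,-0.828489070736389,0.022727513434929215],[-0.49410162113154144,0.31143853480021455,-0.8117078458636937],[0.6654128554452212,-0.4654158341868593,-0.5836213096661114]]),np.array([0.10897286,0.38607505,1.10662502])),
"top":(513.6912,319.381,233.519,np.array([[0.018551495942919213,-0.999691186242472,0.016534029980602282],[-0.9849618836654616,-0.021114238523370386,-0.17147675252862782],[0.1717729016011137,-0.013104239035435446,-0.9850494145954488]]),np.array([-0.23519741,0.52316282,1.43499921]))}
def ray(c,u,v):
    f,cx,cy,R,t=CAM[c];d=R.T@[(u-cx)/f,(v-cy)/f,1];return -R.T@t,d/np.linalg.norm(d)
def onz(c,u,v,z):
    o,d=ray(c,u,v);return o+d*(z-o[2])/d[2]
def tri(pt,ps):
    a=[ray("top",*pt),ray("scene",*ps)];M=0;b=0
    for o,d in a:
        P=np.eye(3)-np.outer(d,d);M=M+P;b=b+P@o
    x=np.linalg.solve(M,b);return x,max(np.linalg.norm((np.eye(3)-np.outer(d,d))@(x-o)) for o,d in a)
def proj(c,X):
    f,cx,cy,R,t=CAM[c];p=R@X+t;return f*p[0]/p[2]+cx,f*p[1]/p[2]+cy
def delta(R,p,st):
    """turn rotvec, shift in present tool axes to reach R,p"""
    R0=Ro.from_quat(st["eef_rot"]).as_matrix()
    return np.round(Ro.from_matrix(R0.T@R).as_rotvec(),3),np.round(R0.T@(np.array(p)-st["tool_pos"]),4)
def tool(zdir,xdir):
    z=np.array(zdir,float);z/=np.linalg.norm(z);x=np.array(xdir,float);x-=z*(x@z);x/=np.linalg.norm(x)
    return np.column_stack([x,np.cross(z,x),z])
E
python3 - <<'E'
import numpy as np,cv2
from h import *; from zoom import panel
np.set_printoptions(precision=4,suppress=True)
z=5.4
def T(l,ox,oy,x0,y0): return [(x0+(X-ox)/z-.5,y0+(Y-oy)/z-.5) for X,Y in l]
D={"B":(T([(53,60),(278,75),(275,110),(55,88)],0,0,122,184),T([(460,88),(692,18),(706,47),(466,118)],400,0,120,274)),
"A":(T([(18,282),(248,303),(243,333),(20,313)],0,205,108,228),T([(433,352),(690,260),(697,292),(440,380)],400,245,124,310))}
for k,(a,b) in D.items():
    Q=[tri(p,q) for p,q in zip(a,b)]
    for x,e in Q: print(k,x,round(e,4))
    X=np.array([q[0] for q in Q]);m=X.mean(0);L=(X[0]-X[1]+X[3]-X[2])/2;w=(X[0]+X[1]-X[2]-X[3])/2
    print(k,"mid",m,"len",np.linalg.norm(L),L/np.linalg.norm(L),"thick",np.linalg.norm(w),w/np.linalg.norm(w), "yaw",np.arctan2(-L[0],L[1]))
J=lambda X,Y,h:onz("top",228+X/6.2-.5,190+Y/6.2-.5,h)
pts={}
def g(n,l,h):
    P=np.array([J(x,y,h) for x,y in l]);pts[n]=P;print(n,P[:,:2].tolist(),"mid",P.mean(0))
g("blank",[(628,98),(665,100),(643,355),(606,355)],.078)
g("jaw",[(257,78),(297,78),(277,338),(240,335)],.069)
g("wall",[(690,62),(735,64),(716,405),(673,403)],.073)
g("wing",[(147,147),(112,255)],.065)
im=cv2.imread("pics/scene0.png");x0,y0,w,h=225,215,135,85;f=5.8
p=panel(im,x0,y0,w,h,f)
for n,P in pts.items():
    for X in P:
        u,v=proj("scene",X);cv2.circle(p,(int((u-x0+.5)*f),int((v-y0+.5)*f)),3,(255,255,0),-1)
cv2.imwrite("pics/c4.png",p)
E
```

```text
B [0.6277 0.3194 0.0606] 0.0004
B [0.6242 0.2021 0.055 ] 0.0016
B [0.6059 0.2033 0.0495] 0.0009
B [0.6151 0.3213 0.051 ] 0.0013
B mid [0.6182 0.2615 0.054 ] len 0.11792269501434582 [0.0541 0.9981 0.0297] thick 0.017285869435135704 [ 0.896  -0.0905  0.4347] yaw -0.054162668514534044
A [0.4892 0.366  0.0577] 0.0007
A [0.4814 0.2465 0.0585] 0.0012
A [0.4663 0.2499 0.052 ] 0.0012
A [0.4742 0.3669 0.0529] 0.0009
A mid [0.4778 0.3073 0.0553] len 0.11851643522298323 [0.0658 0.9978 0.    ] thick 0.016205716235541404 [ 0.9274 -0.1324  0.35  ] yaw -0.06585765463335232
blank [[0.6046261283826744, -0.2496080378230497], [0.6040642447214284, -0.26665039421529674], [0.48529965957158094, -0.258256185497391], [0.4849471245186886, -0.24146827195597365]] mid [ 0.5447 -0.254   0.078 ]
jaw [[0.612351956668231, -0.07809177731666625], [0.6127674544998714, -0.09656582833735604], [0.49096330358994456, -0.09149920337542927], [0.4919911588296211, -0.07460458142172366]] mid [ 0.552  -0.0852  0.069 ]
wall [[0.6234994384955954, -0.27819696771143515], [0.6230194341819919, -0.2990463985211682], [0.4637916617224698, -0.2919435571808797], [0.4643018050340272, -0.27239187524185393]] mid [ 0.5437 -0.2854  0.073 ]
wing [[0.5794789114174624, -0.028182660008403332], [0.5284897897072592, -0.014245025365291986]] mid [ 0.554  -0.0212  0.065 ]
```

View pics/c4.png

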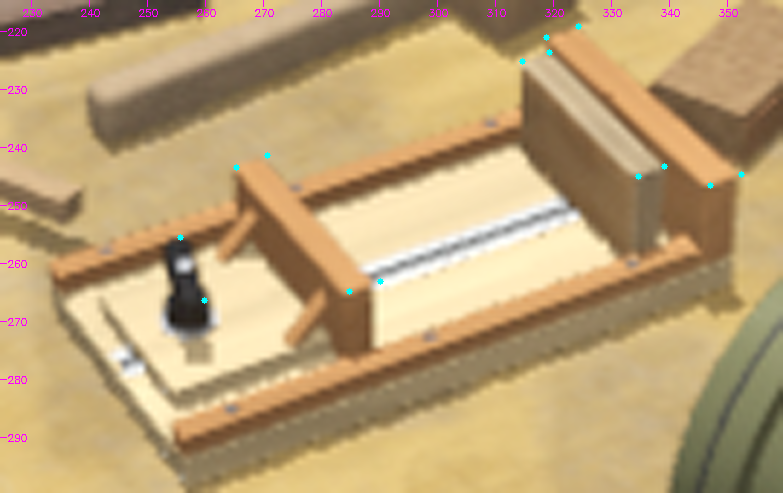

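The jig corners cast at the stated heights land within about 1 px on the scene edges: wall (310-352, 219-246), jaw (265-290, 242-265), wing (255-260, 255-267). So the heights are confirmed. Measured results:
- **Jig:** yaw about -0.04.
- **Wing:** about 0.23 rad.
- **Blanks:** top edges at about 55 mm (theory 58).

Next I'll compute the approach.

```bash
cat > tgt.py <<'E'
from h import *
def grasp(top,yaw,back,depth=.014,t=.45):
    a=np.array([np.cos(yaw),np.sin(yaw),0]);z=np.array([0,0,1.])
    s=np.sin(t)*a-np.cos(t)*z
    return tool(s,a*np.cos(t)+z*np.sin(t)),np.array(top)+s*(depth-back)
A=(.4778,.3073,.0565);B=(.6182,.2615,.0560)
psi=-.04;jx=np.array([np.cos(psi),np.sin(psi),0]);jy=np.array([-np.sin(psi),np.cos(psi),0])
wall=np.array([.5439,-.2753,0])
def place(d,z): return tool([0,0,-1],-jy),wall+jy*d+[0,0,z]
def chain(st,*ps):
    for R,p in ps:
        t,s=delta(R,p,st);print(t.tolist(),s.tolist(),"dist",round(np.linalg.norm(s),3))
        st=dict(eef_rot=Ro.from_matrix(R).as_quat(),tool_pos=np.array(p))
E
python3 - <<'E'
from plant import r; from tgt import *
st=r.get_state()
R1=Ro.from_quat(st["eef_rot"]).as_matrix()
Ra,pa=grasp(A,-.066,.10)
print(pa,grasp(A,-.066,0)[1])
chain(st,(R1,[.42,-.3,.30]),(Ra,pa))
E
```

```text
[0.44047441 0.30976707 0.13393845] [0.48387626 0.30689838 0.04389374]
[0.0, 0.0, 0.0] [-0.2126, -0.3111, -0.0537] dist 0.381
[0.269, 0.396, -1.18] [-0.5755, -0.202, 0.1669] dist 0.632
```

```bash
P="python3 -m pendant"
$P '[[[0,0,0],[-0.05,-0.05,-0.053],1],[[0,0,0],[-0.213,-0.311,-0.054],1],[[0,0,0],[-0.213,-0.311,-0.054],1],[[0,0,0],[-0.213,-0.311,-0.054],1],[[0,0,0],[-0.213,-0.311,-0.054],1],[[0,0,0],[-0.213,-0.311,-0.054],1],[[0,0,0],[-0.213,-0.311,-0.054],1],[[0,0,0],[-0.213,-0.311,-0.054],1],[[0,0,0],[-0.213,-0.311,-0.054],1]]' 30
$P '[[[0.269,0.396,-1.18],[-0.575,-0.202,0.167],0.36],[[0.269,0.396,-1.18],[-0.575,-0.202,0.167],0.36],[[0.269,0.396,-1.18],[-0.575,-0.202,0.167],0.36],[[0.269,0.396,-1.18],[-0.575,-0.202,0.167],0.36],[[0.269,0.396,-1.18],[-0.575,-0.202,0.167],0.36],[[0.269,0.396,-1.18],[-0.575,-0.202,0.167],0.36],[[0.269,0.396,-1.18],[-0.575,-0.202,0.167],0.36],[[0.269,0.396,-1.18],[-0.575,-0.202,0.167],0.36],[[0.269,0.396,-1.18],[-0.575,-0.202,0.167],0.36],[[0.269,0.396,-1.18],[-0.575,-0.202,0.167],0.36]]'
python3 - <<'E'
from plant import r; from tgt import *
st=r.get_state();print(st["clock"],st["tool_pos"],st["q"].round(2),st["opening"])
chain(st,grasp(A,-.066,.10),grasp(A,-.066,0))
E
```

```text
clock: 1.0
tool_pos: [0.4246, -0.2941, 0.3011]
eef_rot: [0.809, -0.587, 0.001, -0.002]
contact_force: [0.2, 0.6, 0.1]
opening: 1.001
clock: 2.0
tool_pos: [0.4229, -0.0196, 0.2147]
eef_rot: [0.967, -0.196, 0.157, 0.036]
contact_force: [0.3, -0.4, 0.4]
opening: 0.36
2.0 [ 0.42292619 -0.01964902  0.21465706] [-0.13  0.46 -0.11  2.45  1.67  0.24 -2.26] 0.35993942485901925
[0.135, 0.127, -0.308] [-0.1316, -0.3107, 0.0382] dist 0.34
[0.0, 0.0, -0.0] [0.0, -0.0, 0.1] dist 0.1
```

```bash
P="python3 -m pendant"
$P '[[[0.135,0.127,-0.308],[-0.132,-0.311,0.038],0.36],[[0.135,0.127,-0.308],[-0.132,-0.311,0.038],0.36],[[0.135,0.127,-0.308],[-0.132,-0.311,0.038],0.36],[[0.135,0.127,-0.308],[-0.132,-0.311,0.038],0.36],[[0.135,0.127,-0.308],[-0.132,-0.311,0.038],0.36],[[0.135,0.127,-0.308],[-0.132,-0.311,0.038],0.36],[[0.135,0.127,-0.308],[-0.132,-0.311,0.038],0.36],[[0.135,0.127,-0.308],[-0.132,-0.311,0.038],0.36],[[0.135,0.127,-0.308],[-0.132,-0.311,0.038],0.36],[[0.135,0.127,-0.308],[-0.132,-0.311,0.038],0.36]]'
python3 - <<'E'
from plant import r; from tgt import *
st=r.get_state();print(st["clock"],st["tool_pos"],st["q"].round(2),st["opening"])
chain(st,grasp(A,-.066,.10),grasp(A,-.066,0))
E
```

```text
clock: 3.0
tool_pos: [0.4401, 0.3087, 0.134]
eef_rot: [0.974, -0.033, 0.222, 0.008]
contact_force: [0.4, 0.4, 0.5]
opening: 0.355
3.0 [0.44014769 0.30868305 0.13397565] [-0.49  0.83 -0.7   2.22  1.65  0.87 -2.56] 0.35536698747334133
[0.002, 0.002, -0.001] [0.0002, -0.0011, 0.0001] dist 0.001
[0.0, 0.0, -0.0] [0.0, -0.0, 0.1] dist 0.1
```

```bash
P="python3 -m pendant"
$P '[[[0,0,0],[0,-0.001,0.04],0.36],[[0,0,0],[0,-0.001,0.06],0.36],[[0,0,0],[0,-0.001,0.08],0.36],[[0,0,0],[0,-0.001,0.09],0.36],[[0,0,0],[0,-0.001,0.1],0.36],[[0,0,0],[0,-0.001,0.1],0.36]]'
python3 - <<'E'
from plant import r; import cv2,numpy as np
from zoom import panel
t=r.snapshot("top")["image"][:,:,::-1].copy();s=r.snapshot("scene")["image"][:,:,::-1].copy()
cv2.imwrite("pics/c5.png",np.hstack([panel(t,90,200,78,110,5),panel(s,115,290,80,110,5)]))
E
```

```text
clock: 3.6
tool_pos: [0.4837, 0.3072, 0.0437]
eef_rot: [0.974, -0.033, 0.222, 0.008]
contact_force: [-0.9, 0.7, -0.0]
opening: 0.361
```

View pics/c5.png

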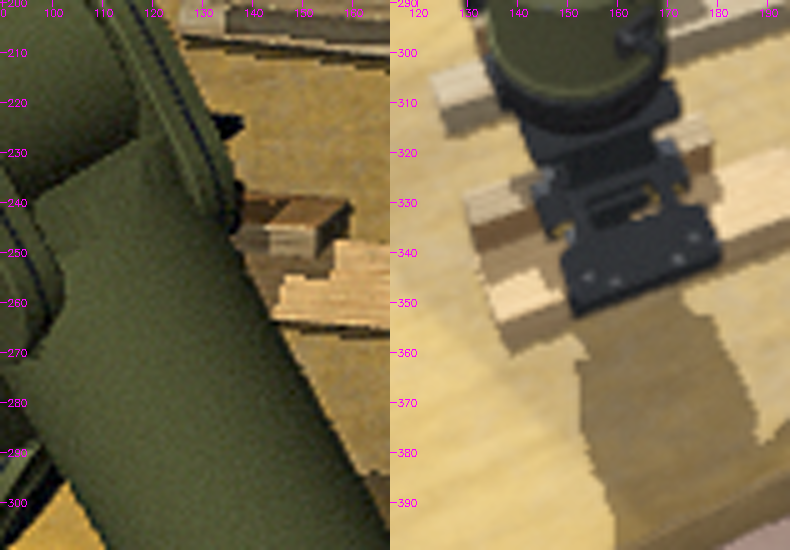

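The picture shows the gripper astride the blank's middle, around scene (165,325), undisturbed and with no contact force. Close and lift.

```bash
P="python3 -m pendant"
$P '[[[0,0,0],[0,0,0],0],[[0,0,0],[0,0,0],0],[[0,0,0],[0,0,0],0],[[0,0,0],[0,0,0],0]]' 30
$P '[[[0,0,0],[0.013,0,-0.027],0],[[0,0,0],[0.035,0,-0.072],0],[[0,0,0],[0.057,0,-0.117],0],[[0,0,0],[0.065,0,-0.135],0],[[0,0,0],[0.065,0,-0.135],0]]'
python3 - <<'E'
from plant import r; from tgt import *
st=r.get_state();print(st["tool_pos"],st["q"].round(2),st["opening"]*88)
chain(st,place(.069,.20),place(.069,.066))
E
```

```text
clock: 4.1
tool_pos: [0.4836, 0.3093, 0.0451]
eef_rot: [0.974, -0.032, 0.223, 0.006]
contact_force: [-0.5, -0.7, 6.2]
opening: 0.202
clock: 4.6
tool_pos: [0.484, 0.31, 0.1974]
eef_rot: [0.974, -0.033, 0.224, 0.005]
contact_force: [0.0, 0.3, -0.5]
opening: 0.2
[0.48397143 0.31002584 0.19736694] [-0.39  0.72 -0.73  2.09  1.44  0.83 -2.23] 17.58697167685126
[-0.353, -0.354, 1.515] [0.0893, 0.5111, 0.0374] dist 0.52
[0.0, 0.0, -0.0] [0.0, 0.0, 0.134] dist 0.134
```

```bash
P="python3 -m pendant"
$P '[[[-0.353,-0.354,1.515],[0.089,0.511,0.037],0],[[-0.353,-0.354,1.515],[0.089,0.511,0.037],0],[[-0.353,-0.354,1.515],[0.089,0.511,0.037],0],[[-0.353,-0.354,1.515],[0.089,0.511,0.037],0],[[-0.353,-0.354,1.515],[0.089,0.511,0.037],0],[[-0.353,-0.354,1.515],[0.089,0.511,0.037],0],[[-0.353,-0.354,1.515],[0.089,0.511,0.037],0],[[-0.353,-0.354,1.515],[0.089,0.511,0.037],0],[[-0.353,-0.354,1.515],[0.089,0.511,0.037],0],[[-0.353,-0.354,1.515],[0.089,0.511,0.037],0]]'
python3 - <<'E'
from plant import r; from tgt import *
st=r.get_state();print(st["tool_pos"],st["q"].round(2),st["opening"]*88)
chain(st,place(.069,.20),place(.069,.066))
E
```

```text
clock: 5.6
tool_pos: [0.542, -0.1897, 0.1967]
eef_rot: [0.723, -0.691, 0.012, 0.004]
contact_force: [1.2, 0.4, -0.5]
opening: 0.204
[ 0.54195218 -0.18966277  0.19672427] [ 0.64  0.76 -0.69  1.78  0.66  0.84 -1.9 ] 17.91504262404231
[-0.012, -0.022, 0.085] [0.017, -0.004, -0.0028] dist 0.018
[0.0, 0.0, -0.0] [0.0, 0.0, 0.134] dist 0.134
```

Finish the pose, lower to a hover just above the rails, and check the blank's alignment in the pictures.

```bash
P="python3 -m pendant"
$P '[[[-0.012,-0.022,0.085],[0.017,-0.004,0.04],0],[[-0.012,-0.022,0.085],[0.017,-0.004,0.08],0],[[-0.012,-0.022,0.085],[0.017,-0.004,0.097],0],[[-0.012,-0.022,0.085],[0.017,-0.004,0.097],0],[[-0.012,-0.022,0.085],[0.017,-0.004,0.097],0]]'
python3 - <<'E'
from plant import r; import cv2,numpy as np
from zoom import panel; from tgt import *
t=r.snapshot("top")["image"][:,:,::-1].copy();s=r.snapshot("scene")["image"][:,:,::-1].copy()
cv2.imwrite("pics/c6.png",np.vstack([panel(s,225,205,135,85,4),panel(t,225,185,135,60,4)]))
st=r.get_state();chain(st,place(.069,.066))
# predicted corners of the blank's lower near edge & top edge ends
R=Ro.from_quat(st["eef_rot"]).as_matrix();p=st["tool_pos"]
for n,o in (("near bottom",[0,-.06,.046]),("near top",[0,-.06,-.014]),("far bottom",[0,.06,.046]),("far top",[0,.06,-.014])):
    X=p+R@np.array(o);print(n,X.round(3),[np.round(proj(c,X),1).tolist() for c in("scene","top")])
E
```

```text
clock: 6.1
tool_pos: [0.549, -0.2063, 0.1012]
eef_rot: [-0.695, 0.719, -0.002, 0.0]
contact_force: [0.2, -0.5, -0.2]
opening: 0.202
[-0.006, -0.003, 0.006] [-0.0002, 0.0038, 0.0368] dist 0.037
near bottom [ 0.611 -0.209  0.057] [[302.5, 233.6], [314.5, 204.6]]
near top [ 0.61  -0.209  0.117] [[302.5, 217.6], [314.5, 199.9]]
far bottom [ 0.491 -0.205  0.056] [[323.0, 253.8], [312.2, 245.6]]
far top [ 0.49  -0.204  0.116] [[323.5, 237.3], [312.2, 242.5]]
```

View pics/c6.png

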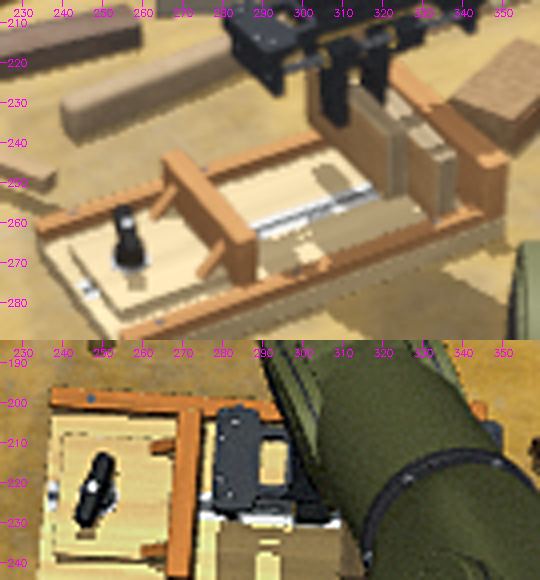

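The held blank's near lower corner appears at scene (323,254) against a prediction of (323,253.8). So it is centred to about a millimetre or two, square to the jig, and clear of the standing blank. Lower it.

```bash
P="python3 -m pendant"
$P '[[[-0.004,-0.002,0.004],[0,0.002,0.01],0],[[-0.004,-0.002,0.004],[0,0.003,0.02],0],[[-0.004,-0.002,0.004],[0,0.003,0.028],0],[[-0.004,-0.002,0.004],[0,0.003,0.033],0],[[-0.004,-0.002,0.004],[0,0.003,0.033],0]]'
python3 - <<'E'
from plant import r; from tgt import *
st=r.get_state();print(st["tool_pos"],st["contact_force"]);chain(st,place(.069,.064))
E
```

```text
clock: 6.7
tool_pos: [0.5462, -0.2068, 0.0681]
eef_rot: [-0.693, 0.721, 0.0, -0.0]
contact_force: [-1.2, -0.1, -0.4]
opening: 0.199
[ 0.54624953 -0.20680231  0.06813896] [-1.16033331 -0.11109774 -0.43492706]
[0.001, -0.001, 0.001] [-0.0005, -0.0004, 0.0041] dist 0.004
```

```bash
P="python3 -m pendant"
$P '[[[0,0,0],[0,0,0.0015],0],[[0,0,0],[0,0,0.003],0],[[0,0,0],[0,0,0.004],0],[[0,0,0],[0,0,0.004],0]]'
python3 - <<'E'
from plant import r; from tgt import *
st=r.get_state();print(st["tool_pos"],st["contact_force"])
E
```

```text
clock: 7.1
tool_pos: [0.5468, -0.207, 0.0651]
eef_rot: [-0.693, 0.721, -0.001, -0.0]
contact_force: [-1.1, -0.3, -0.8]
opening: 0.202
[ 0.54680447 -0.2069691   0.06509254] [-1.0669042  -0.3083994  -0.79153931]
```

```bash
P="python3 -m pendant"
for i in 1 2 3; do $P '[[[0,0,0],[0,0,0.001],0],[[0,0,0],[0,0,0.001],0]]' | egrep "pos|force"; done
```

```text
tool_pos: [0.547, -0.2071, 0.0645]
contact_force: [0.7, 0.1, 2.4]
tool_pos: [0.547, -0.2076, 0.0642]
contact_force: [-2.3, -1.2, 9.6]
tool_pos: [0.547, -0.2078, 0.0641]
contact_force: [-3.4, -0.5, 15.2]
```

```bash
P="python3 -m pendant"
$P '[[[0,0,0],[0,0,-0.002],0],[[0,0,0],[0,0,-0.002],0.1],[[0,0,0],[0,0,-0.002],0.36],[[0,0,0],[0,0,-0.002],0.36],[[0,0,0],[0,0,-0.002],0.36],[[0,0,0],[0,0,-0.02],0.36],[[0,0,0],[0,0,-0.06],0.36],[[0,0,0],[0,0,-0.10],0.36],[[0,0,0],[0,0,-0.13],0.36],[[0,0,0],[0,0,-0.13],0.36]]'
python3 - <<'E'
from plant import r; from tgt import *
st=r.get_state();chain(st,grasp(B,-.054,.10),grasp(B,-.054,0))
E
```

```text
clock: 8.7
tool_pos: [0.5495, -0.2068, 0.1962]
eef_rot: [-0.693, 0.721, -0.004, 0.002]
contact_force: [0.3, 0.2, -0.5]
opening: 0.359
[0.344, 0.346, -1.528] [-0.4713, -0.0125, 0.0619] dist 0.476
[-0.0, 0.0, 0.0] [-0.0, 0.0, 0.1] dist 0.1
```

```bash
P="python3 -m pendant"
$P '[[[0.344,0.346,-1.528],[-0.471,-0.012,0.03],0.36],[[0.344,0.346,-1.528],[-0.471,-0.012,0.03],0.36],[[0.344,0.346,-1.528],[-0.471,-0.012,0.03],0.36],[[0.344,0.346,-1.528],[-0.471,-0.012,0.03],0.36],[[0.344,0.346,-1.528],[-0.471,-0.012,0.03],0.36],[[0.344,0.346,-1.528],[-0.471,-0.012,0.03],0.36],[[0.344,0.346,-1.528],[-0.471,-0.012,0.03],0.36],[[0.344,0.346,-1.528],[-0.471,-0.012,0.062],0.36],[[0.344,0.346,-1.528],[-0.471,-0.012,0.062],0.36],[[0.344,0.346,-1.528],[-0.471,-0.012,0.062],0.36]]'
python3 - <<'E'
from plant import r; from tgt import *
st=r.get_state();print(st["q"].round(2));chain(st,grasp(B,-.054,.10),grasp(B,-.054,0))
E
```

```text
clock: 9.7
tool_pos: [0.5751, 0.269, 0.1277]
eef_rot: [0.976, -0.071, 0.207, 0.003]
contact_force: [-0.4, -0.7, 0.5]
opening: 0.361
[-0.3   0.86 -0.59  1.96  1.53  0.71 -2.17]
[0.015, 0.033, -0.089] [0.0083, 0.0045, -0.0027] dist 0.01
[-0.0, 0.0, 0.0] [-0.0, 0.0, 0.1] dist 0.1
```

```bash
P="python3 -m pendant"
$P '[[[0.015,0.033,-0.089],[0.008,0.0045,-0.003],0.36],[[0.015,0.033,-0.089],[0.008,0.0045,-0.003],0.36],[[0.015,0.033,-0.089],[0.008,0.0045,-0.003],0.36],[[0.015,0.033,-0.089],[0.008,0.0045,-0.003],0.36]]'
python3 - <<'E'
from plant import r; from tgt import *
st=r.get_state();print(st["q"].round(2));chain(st,grasp(B,-.054,0))
E
```

```text
clock: 10.1
tool_pos: [0.5825, 0.257, 0.1353]
eef_rot: [0.974, -0.033, 0.224, 0.008]
contact_force: [0.2, 0.1, -0.1]
opening: 0.36
[-0.28  0.84 -0.58  1.99  1.6   0.7  -2.14]
[0.008, -0.001, -0.013] [-0.0029, -0.0072, 0.1008] dist 0.101
```

```bash
P="python3 -m pendant"
$P '[[[0.008,-0.001,-0.013],[-0.003,-0.007,0.03],0.36],[[0.008,-0.001,-0.013],[-0.003,-0.007,0.05],0.36],[[0.008,-0.001,-0.013],[-0.003,-0.007,0.065],0.36],[[0.008,-0.001,-0.013],[-0.003,-0.007,0.065],0.36]]'
python3 - <<'E'
from plant import r; from tgt import *
st=r.get_state();chain(st,grasp(B,-.054,0))
E
```

```text
clock: 10.5
tool_pos: [0.6088, 0.2613, 0.0739]
eef_rot: [0.975, -0.026, 0.223, 0.007]
contact_force: [0.1, -0.3, 0.0]
opening: 0.362
[0.002, 0.001, 0.001] [0.0007, -0.0008, 0.0343] dist 0.034
```

```bash
P="python3 -m pendant"
$P '[[[0,0,0],[0.001,-0.001,0.012],0.36],[[0,0,0],[0.001,-0.001,0.024],0.36],[[0,0,0],[0.001,-0.001,0.034],0.36],[[0,0,0],[0.001,-0.001,0.034],0.36]]'
$P '[[[0,0,0],[0,0,0],0],[[0,0,0],[0,0,0],0],[[0,0,0],[0,0,0],0],[[0,0,0],[0,0,0],0]]'
$P '[[[0,0,0],[0.013,0,-0.027],0],[[0,0,0],[0.035,0,-0.072],0],[[0,0,0],[0.057,0,-0.117],0],[[0,0,0],[0.065,0,-0.135],0],[[0,0,0],[0.065,0,-0.135],0],[[0,0,0],[0.065,0,-0.135],0]]'
python3 - <<'E'
from plant import r; from tgt import *
st=r.get_state();chain(st,place(.119,.20))
E
```

```text
clock: 10.9
tool_pos: [0.6243, 0.2623, 0.0442]
eef_rot: [0.974, -0.025, 0.223, 0.007]
contact_force: [-0.8, 0.3, 0.8]
opening: 0.358
clock: 11.3
tool_pos: [0.6241, 0.2634, 0.0459]
eef_rot: [0.974, -0.025, 0.224, 0.006]
contact_force: [-0.1, 0.6, -0.5]
opening: 0.205
clock: 11.9
tool_pos: [0.6234, 0.2627, 0.1949]
eef_rot: [0.974, -0.025, 0.223, 0.006]
contact_force: [-0.0, -0.3, -1.5]
opening: 0.207
[-0.35, -0.356, 1.531] [-0.0459, 0.4223, -0.0274] dist 0.426
```

```bash
P="python3 -m pendant"
$P '[[[-0.35,-0.356,1.531],[-0.046,0.422,-0.027],0],[[-0.35,-0.356,1.531],[-0.046,0.422,-0.027],0],[[-0.35,-0.356,1.531],[-0.046,0.422,-0.027],0],[[-0.35,-0.356,1.531],[-0.046,0.422,-0.027],0],[[-0.35,-0.356,1.531],[-0.046,0.422,-0.027],0],[[-0.35,-0.356,1.531],[-0.046,0.422,-0.027],0],[[-0.35,-0.356,1.531],[-0.046,0.422,-0.027],0],[[-0.35,-0.356,1.531],[-0.046,0.422,-0.027],0],[[-0.35,-0.356,1.531],[-0.046,0.422,-0.027],0],[[-0.35,-0.356,1.531],[-0.046,0.422,-0.027],0]]'
$P '[[[0,0,0],[0,0,0],0],[[0,0,0],[0,0,0],0]]'
python3 - <<'E'
from plant import r; from tgt import *
st=r.get_state();chain(st,place(.119,.10))
E
```

```text
clock: 12.9
tool_pos: [0.5459, -0.1621, 0.1967]
eef_rot: [0.725, -0.689, 0.014, 0.004]
contact_force: [-0.2, 0.4, -1.6]
opening: 0.202
clock: 13.1
tool_pos: [0.5485, -0.1548, 0.1981]
eef_rot: [0.731, -0.682, 0.016, 0.001]
contact_force: [0.3, 0.2, -1.4]
opening: 0.202
[-0.022, -0.023, 0.11] [-0.0007, 0.002, 0.0981] dist 0.098
```

```bash
P="python3 -m pendant"
$P '[[[-0.022,-0.023,0.11],[-0.001,0.002,0.04],0],[[-0.022,-0.023,0.11],[-0.001,0.002,0.08],0],[[-0.022,-0.023,0.11],[-0.001,0.002,0.098],0],[[-0.022,-0.023,0.11],[-0.001,0.002,0.098],0],[[-0.022,-0.023,0.11],[-0.001,0.002,0.098],0]]'
python3 - <<'E'
from plant import r; import cv2,numpy as np
from zoom import panel; from tgt import *
s=r.snapshot("scene")["image"][:,:,::-1].copy()
cv2.imwrite("pics/c7.png",panel(s,225,205,135,85,5))
st=r.get_state();chain(st,place(.119,.066))
R=Ro.from_quat(st["eef_rot"]).as_matrix();p=st["tool_pos"]
print([np.round(proj("scene",p+R@np.array([x,.06,.046])),1).tolist() for x in(-.009,.009)])
E
```

```text
clock: 13.6
tool_pos: [0.5496, -0.1553, 0.1018]
eef_rot: [-0.693, 0.721, -0.0, 0.001]
contact_force: [0.9, 0.3, -1.9]
opening: 0.203
[-0.004, 0.0, -0.001] [0.0008, 0.0017, 0.0366] dist 0.037
[[305.8, 260.5], [311.1, 258.6]]
```

View pics/c7.png

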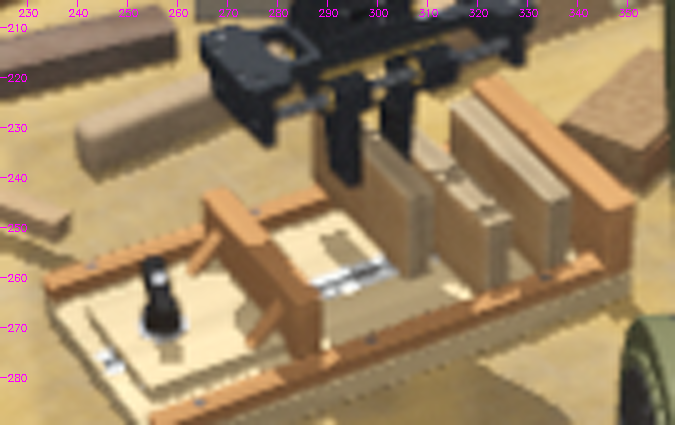

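Blank A stands upright in the channel, with its near end at (322,262). Held B's near lower corner is at (307,260), against a prediction of (306,260.5), and it's clear of A and the jaw. Lower and release it.

```bash
P="python3 -m pendant"
$P '[[[-0.004,0,0],[0.001,0.002,0.012],0],[[-0.004,0,0],[0.001,0.002,0.024],0],[[-0.004,0,0],[0.001,0.002,0.032],0],[[-0.004,0,0],[0.001,0.002,0.034],0],[[-0.004,0,0],[0.001,0.002,0.035],0],[[-0.004,0,0],[0.001,0.002,0.035],0]]'
for i in 1 2 ; do $P '[[[0,0,0],[0,0,0.001],0],[[0,0,0],[0,0,0.001],0]]' | egrep "pos|force"; done
```

```text
clock: 14.25
tool_pos: [0.5475, -0.1578, 0.0667]
eef_rot: [-0.691, 0.723, 0.001, -0.001]
contact_force: [-0.2, 0.2, -1.5]
opening: 0.201
tool_pos: [0.5476, -0.1579, 0.0659]
contact_force: [0.2, -0.1, -0.9]
tool_pos: [0.5475, -0.1579, 0.065]
contact_force: [-1.2, -0.3, 2.7]
```

```bash
P="python3 -m pendant"
$P '[[[0,0,0],[0,0,0],0.1],[[0,0,0],[0,0,0],0.36],[[0,0,0],[0,0,0],0.36],[[0,0,0],[0,0,0],0.36],[[0,0,0],[0,0,-0.02],0.36],[[0,0,0],[0,0,-0.06],0.36],[[0,0,0],[0,0,-0.10],0.36],[[0,0,0],[0,0,-0.12],0.36],[[0,0,0],[0,0,-0.12],0.36]]'
python3 - <<'E'
from plant import r; from tgt import *
st=r.get_state();print(st["q"].round(2));chain(st,(tool([0,0,-1],-jx),[.5530,-.0545,.17]))
E
```

```text
clock: 15.55
tool_pos: [0.55, -0.1579, 0.1878]
eef_rot: [-0.691, 0.723, -0.002, 0.001]
contact_force: [0.4, -0.7, -0.2]
opening: 0.361
[ 0.53  0.74 -0.57  1.78  0.55  0.77 -1.94]
[-0.004, 0.003, 1.566] [-0.1034, 0.0017, 0.0177] dist 0.105
```

```bash
P="python3 -m pendant"
$P '[[[0,0,1.566],[-0.103,0.002,0.018],0],[[0,0,1.566],[-0.103,0.002,0.018],0],[[0,0,1.566],[-0.103,0.002,0.018],0],[[0,0,1.566],[-0.103,0.002,0.018],0],[[0,0,1.566],[-0.103,0.002,0.018],0],[[0,0,1.566],[-0.103,0.002,0.018],0],[[0,0,1.566],[-0.103,0.002,0.018],0],[[0,0,1.566],[-0.103,0.002,0.018],0],[[0,0,1.566],[-0.103,0.002,0.018],0],[[0,0,1.566],[-0.103,0.002,0.018],0]]'
$P '[[[0,0,0],[0,0,0],0],[[0,0,0],[0,0,0],0],[[0,0,0],[0,0,0],0]]'
python3 - <<'E'
from plant import r; from tgt import *
st=r.get_state();print(st["q"].round(2));chain(st,(tool([0,0,-1],-jx),[.5530,-.0545,.12]))
E
```

```text
clock: 16.55
tool_pos: [0.5498, -0.055, 0.166]
eef_rot: [-0.01, 1.0, -0.001, -0.001]
contact_force: [0.2, 0.2, -0.9]
opening: 0.004
clock: 16.85
tool_pos: [0.5501, -0.0548, 0.1663]
eef_rot: [-0.015, 1.0, 0.0, -0.001]
contact_force: [-0.0, 0.5, 0.9]
opening: 0.008
[-0.21  0.75  0.38  1.88 -0.46  0.61 -2.65]
[0.0, -0.003, 0.069] [-0.0031, 0.0002, 0.0463] dist 0.046
```

The last joint reached its range limit, so I'll turn the gripper half a turn back to its equivalent pose. Same push, with more wrist room.

```bash
P="python3 -m pendant"
$P '[[[0,0,-1.5],[0,0,0],0],[[0,0,-1.5],[0,0,0],0],[[0,0,-1.5],[0,0,0],0],[[0,0,-1.5],[0,0,0],0],[[0,0,-1.5],[0,0,0],0],[[0,0,-1.5],[0,0,0],0],[[0,0,-1.5],[0,0,0],0],[[0,0,-1.5],[0,0,0],0],[[0,0,-1.5],[0,0,0],0],[[0,0,-1.5],[0,0,0],0]]'
$P '[[[0,0,-1.5],[0,0,0],0],[[0,0,-1.5],[0,0,0],0],[[0,0,-1.5],[0,0,0],0],[[0,0,-1.5],[0,0,0],0],[[0,0,-1.5],[0,0,0],0],[[0,0,-1.5],[0,0,0],0],[[0,0,-1.5],[0,0,0],0],[[0,0,-1.5],[0,0,0],0],[[0,0,-1.5],[0,0,0],0],[[0,0,-1.5],[0,0,0],0]]'
python3 - <<'E'
from plant import r; from tgt import *
st=r.get_state();print(st["q"].round(2));chain(st,(tool([0,0,-1],jx),[.5530,-.0545,.12]))
E
```

```text
clock: 17.85
tool_pos: [0.5506, -0.0553, 0.167]
eef_rot: [-0.694, 0.72, 0.0, -0.0]
contact_force: [-0.0, 1.0, 0.6]
opening: 0.001
clock: 18.85
tool_pos: [0.5508, -0.0555, 0.1673]
eef_rot: [0.999, -0.054, 0.0, -0.0]
contact_force: [-0.8, 0.2, -0.4]
opening: 0.004
[ 0.29  0.74 -0.47  1.85  0.51  0.67 -0.58]
[-0.0, -0.0, -0.068] [0.002, -0.0012, 0.0473] dist 0.047
```

```bash
P="python3 -m pendant"
$P '[[[0,0,-0.068],[0.002,-0.001,0.03],0],[[0,0,-0.068],[0.002,-0.001,0.06],0],[[0,0,-0.068],[0.002,-0.001,0.085],0],[[0,0,-0.068],[0.002,-0.001,0.1],0],[[0,0,-0.068],[0.002,-0.001,0.112],0],[[0,0,-0.068],[0.002,-0.001,0.112],0]]'
$P '[[[0,0,0],[0,0.005,0],0],[[0,0,0],[0,0.01,0],0],[[0,0,0],[0,0.015,0],0],[[0,0,0],[0,0.02,0],0],[[0,0,0],[0,0.02,0],0]]'
python3 - <<'E'
from plant import r; from tgt import *
st=r.get_state();print(st["q"].round(2));chain(st,(tool([0,0,-1],jx),[.5475,-.19,.055]))
E
```

```text
clock: 19.45
tool_pos: [0.5518, -0.0543, 0.0538]
eef_rot: [1.0, -0.023, -0.002, -0.0]
contact_force: [-0.2, 0.4, -0.1]
opening: 0.01
clock: 19.95
tool_pos: [0.552, -0.075, 0.0553]
eef_rot: [1.0, -0.024, -0.0, 0.0]
contact_force: [-0.1, 0.8, 0.1]
opening: 0.003
[ 0.25  0.91 -0.34  1.89  0.66  0.45 -0.62]
[0.0, 0.0, -0.008] [0.0011, 0.1151, 0.0004] dist 0.115
```

```bash
P="python3 -m pendant"
for i in 1 2; do $P '[[[0,0,0],[0,0.005,0],0],[[0,0,0],[0,0.01,0],0]]' | egrep "pos|force"; done
for i in 1 2; do $P '[[[0,0,0],[0,0.006,0],0],[[0,0,0],[0,0.012,0],0],[[0,0,0],[0,0.018,0],0],[[0,0,0],[0,0.024,0],0]]' | egrep "pos|force"; done
```

```text
tool_pos: [0.5515, -0.0837, 0.0551]
contact_force: [1.0, 3.2, 3.5]
tool_pos: [0.5509, -0.0943, 0.0549]
contact_force: [1.7, 3.3, 2.3]
tool_pos: [0.5496, -0.1186, 0.0547]
contact_force: [2.7, 4.5, 0.9]
tool_pos: [0.5485, -0.1423, 0.0547]
contact_force: [3.6, 3.6, 0.5]
```

```bash
P="python3 -m pendant"
$P '[[[0,0,0],[0,0.006,0],0],[[0,0,0],[0,0.012,0],0],[[0,0,0],[0,0.018,0],0],[[0,0,0],[0,0.024,0],0],[[0,0,0],[0,0.030,0],0]]' | egrep "pos|force"
for i in 1 2 3 4 5 6 7 8; do $P '[[[0,0,0],[0,0.003,0],0]]' > o.txt;  egrep "pos|force" o.txt; python3 -c "
from plant import r;import sys;sys.exit(r.get_state()['contact_force'][1]>9)" || break; done
```

```text
tool_pos: [0.5471, -0.1717, 0.0547]
contact_force: [3.8, 4.2, -0.6]
tool_pos: [0.5468, -0.1753, 0.0547]
contact_force: [3.2, 4.0, 1.1]False
```

```bash
P="python3 -m pendant"
for i in 1 2 3 4 5 6 7 8; do $P '[[[0,0,0],[0,0.003,0],0]]' > o.txt;  egrep "pos|force" o.txt; python3 -c "
from plant import r;import sys;sys.exit(int(r.get_state()['contact_force'][1]>9))" || break; done
```

```text
tool_pos: [0.5466, -0.1778, 0.0547]
contact_force: [3.9, 4.7, -0.5]
tool_pos: [0.5466, -0.1806, 0.0547]
contact_force: [3.5, 5.0, -0.2]
tool_pos: [0.5464, -0.1833, 0.0547]
contact_force: [3.1, 5.6, 0.5]
tool_pos: [0.5463, -0.1863, 0.0547]
contact_force: [4.0, 4.9, 0.6]
tool_pos: [0.5462, -0.1892, 0.0547]
contact_force: [3.4, 5.4, 0.7]
tool_pos: [0.5461, -0.191, 0.0547]
contact_force: [3.7, 11.0, 1.3]
```

```bash
P="python3 -m pendant"
for i in 1 2 3 4 5; do $P '[[[0,0,0],[0,0.001,0],0],[[0,0,0],[0,0.001,0],0]]' > o.txt;  egrep "pos|force" o.txt; python3 -c "
from plant import r;import sys;sys.exit(int(r.get_state()['contact_force'][1]>14))" || break; done
python3 - <<'E'
from plant import r; import cv2,numpy as np
from zoom import panel
t=r.snapshot("top")["image"][:,:,::-1].copy();s=r.snapshot("scene")["image"][:,:,::-1].copy()
cv2.imwrite("pics/c8.png",np.hstack([panel(s,250,205,110,85,4.5),panel(t,290,185,65,85,4.5)]))
E
```

```text
tool_pos: [0.5461, -0.1909, 0.0547]
contact_force: [3.4, 8.8, 1.1]
tool_pos: [0.5461, -0.1909, 0.0547]
contact_force: [3.0, 10.4, 1.7]
tool_pos: [0.5461, -0.191, 0.0547]
contact_force: [3.1, 12.0, 2.9]
tool_pos: [0.546, -0.191, 0.0548]
contact_force: [2.3, 12.9, 2.1]
tool_pos: [0.5461, -0.191, 0.0548]
contact_force: [2.2, 14.3, 2.3]
```

View pics/c8.png

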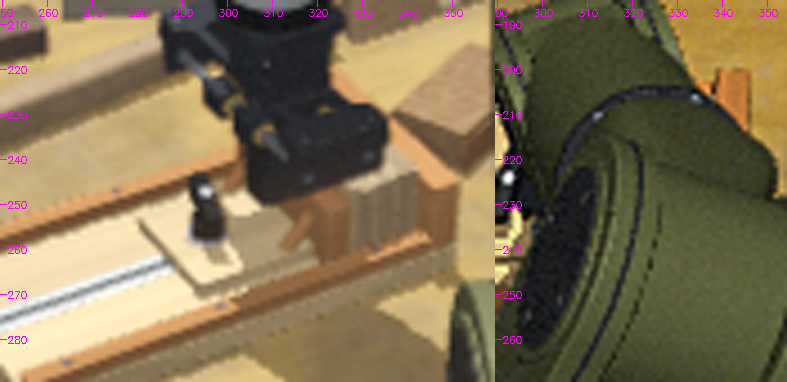

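The picture shows the three blanks packed without gaps between jaw and wall, at scene (327-343, 243-262), under 14 N. I'll back off, raise, and re-measure the wing.

```bash
P="python3 -m pendant"
$P '[[[0,0,0],[0,-0.006,0],0],[[0,0,0],[0,-0.012,0],0],[[0,0,0],[0,-0.020,0],0],[[0,0,0],[0,-0.020,0],0]]'
$P '[[[0,0,0],[0,0,-0.03],0],[[0,0,0],[0,-0.0,-0.08],0.2],[[0,0,0],[0.0,-0.0,-0.12],0.45],[[0,0,0],[0,0.1,-0.16],0.45],[[0,0,0],[0,0.16,-0.17],0.45],[[0,0,0],[0,0.16,-0.17],0.45],[[0,0,0],[0,0.16,-0.17],0.45]]'
python3 - <<'E'
from plant import r; import cv2,numpy as np
from zoom import panel; from tgt import *
t=r.snapshot("top")["image"][:,:,::-1].copy();s=r.snapshot("scene")["image"][:,:,::-1].copy()
c=np.array([.549,-.1475,.065]);print(proj("top",c),proj("scene",c))
cv2.imwrite("pics/c9.png",np.hstack([panel(s,265,205,90,75,4.4),panel(t,265,185,85,75,4.4)]))
E
```

```text
clock: 23.85
tool_pos: [0.5457, -0.1776, 0.0546]
eef_rot: [1.0, -0.023, -0.002, 0.0]
contact_force: [0.8, 0.3, 0.3]
opening: 0.002
clock: 24.55
tool_pos: [0.5367, -0.3462, 0.2256]
eef_rot: [1.0, -0.029, -0.001, 0.003]
contact_force: [-0.2, -0.2, 0.2]
opening: 0.448
(np.float64(292.6029899950141), np.float64(224.55154284444325)) (np.float64(296.15455099908104), np.float64(247.70086123419816))
```

View pics/c9.png

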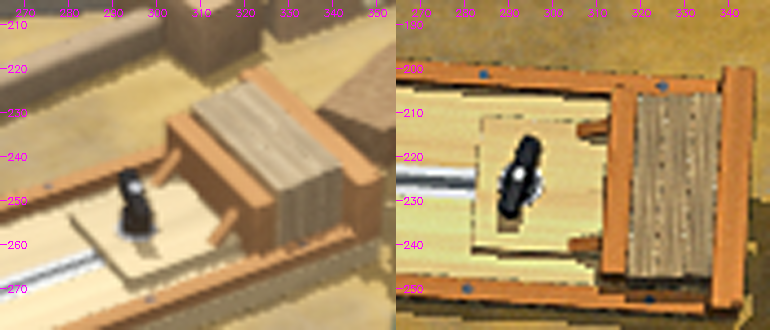

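The picture shows all three blanks snug and square, top view (317-337, 206-247), with the jaw in place. The wing is centred at (292.9,224.5), against a prediction of (292.6,224.5), and is still at about 0.23 rad. Moving above the wing.

Run:
```python
from plant import r; from tgt import *
st=r.get_state();chain(st,(tool([0,0,-1],[np.cos(1.304),np.sin(1.304),0]),[.549,-.1475,.13]))
```

```text
[0.002, 0.004, -1.36] [0.001, -0.1964, 0.0941] dist 0.218
```

```bash
P="python3 -m pendant"
$P '[[[0,0,-1.36],[0.001,-0.196,0.06],0.45],[[0,0,-1.36],[0.001,-0.196,0.06],0.45],[[0,0,-1.36],[0.001,-0.196,0.06],0.45],[[0,0,-1.36],[0.001,-0.196,0.06],0.45],[[0,0,-1.36],[0.001,-0.196,0.06],0.45],[[0,0,-1.36],[0.001,-0.196,0.06],0.45],[[0,0,-1.36],[0.001,-0.196,0.06],0.45],[[0,0,-1.36],[0.001,-0.196,0.094],0.45],[[0,0,-1.36],[0.001,-0.196,0.094],0.45],[[0,0,-1.36],[0.001,-0.196,0.094],0.45]]'
$P '[[[0,0,0],[0,0,0],0.45],[[0,0,0],[0,0,0],0.45],[[0,0,0],[0,0,0],0.45]]'
python3 - <<'E'
from plant import r; from tgt import *
st=r.get_state();print(st["q"].round(2));chain(st,(tool([0,0,-1],[np.cos(1.304),np.sin(1.304),0]),[.549,-.1475,.051]))
E
```

```text
clock: 25.65
tool_pos: [0.5479, -0.1404, 0.1296]
eef_rot: [0.791, 0.612, -0.002, -0.002]
contact_force: [0.3, -0.8, -0.3]
opening: 0.448
clock: 25.95
tool_pos: [0.5496, -0.1418, 0.1313]
eef_rot: [0.793, 0.61, -0.0, -0.0]
contact_force: [-0.9, -0.4, 0.4]
opening: 0.448
[ 0.63  0.9  -0.83  1.82  0.89  0.84  0.66]
[-0.001, 0.001, 0.008] [-0.0057, 0.001, 0.0803] dist 0.081
```

```bash
P="python3 -m pendant"
$P '[[[0,0,0.008],[-0.0065,0.001,0.03],0.45],[[0,0,0.008],[-0.0065,0.001,0.05],0.45],[[0,0,0.008],[-0.0065,0.001,0.065],0.45],[[0,0,0.008],[-0.0065,0.001,0.080],0.45],[[0,0,0.008],[-0.0065,0.001,0.080],0.45],[[0,0,0.008],[-0.0065,0.001,0.080],0.45]]'
$P '[[[0,0,0],[0,0,0],0.25],[[0,0,0],[0,0,0],0.25],[[0,0,0],[0,0,0],0],[[0,0,0],[0,0,0],0],[[0,0,0],[0,0,0],0]]' 8
```

```text
clock: 26.55
tool_pos: [0.5488, -0.1482, 0.051]
eef_rot: [0.795, 0.607, -0.0, -0.0]
contact_force: [0.8, 0.1, -0.6]
opening: 0.446
clock: 27.05
tool_pos: [0.55, -0.1454, 0.0517]
eef_rot: [0.794, 0.608, 0.002, -0.001]
contact_force: [0.4, 4.8, -0.9]
opening: 0.261
```

Only the +y finger touches, so the bar sits about 6 mm further +y than I aimed. Reopen, recentre and re-grip.

```bash
P="python3 -m pendant"
$P '[[[0,0,0],[0,0,0],0.4],[[0,0,0],[0.003,0,0],0.4],[[0,0,0],[0.0055,0,0],0.4],[[0,0,0],[0.0055,0,0],0.4]]'
$P '[[[0,0,0],[0,0,0],0.25],[[0,0,0],[0,0,0],0.2],[[0,0,0],[0,0,0],0],[[0,0,0],[0,0,0],0],[[0,0,0],[0,0,0],0],[[0,0,0],[0,0,0],0]]' 8
```

```text
clock: 27.45
tool_pos: [0.55, -0.1432, 0.0509]
eef_rot: [0.795, 0.607, -0.001, -0.0]
contact_force: [-0.6, -0.2, -0.0]
opening: 0.4
clock: 28.05
tool_pos: [0.5496, -0.1441, 0.0507]
eef_rot: [0.795, 0.607, -0.001, -0.0]
contact_force: [-0.5, -2.9, 1.3]
opening: 0.257
```

```bash
P="python3 -m pendant"
$P '[[[0,0,0],[0,0,0],0],[[0,0,0],[0,0,0],0],[[0,0,0],[0,0,0],0]]' 20
$P '[[[0,0,0],[0,0,0],0],[[0,0,0],[0,0,0],0],[[0,0,0],[0,0,0],0]]' 40
python3 -c "
from plant import r;s=r.get_state();print(s['moment'],s['contact_force'])"
```

```text
clock: 28.35
tool_pos: [0.5496, -0.1435, 0.0507]
eef_rot: [0.795, 0.607, -0.001, -0.001]
contact_force: [-2.3, -2.9, 1.5]
opening: 0.25
clock: 28.65
tool_pos: [0.5496, -0.1433, 0.0507]
eef_rot: [0.795, 0.607, -0.001, -0.001]
contact_force: [-3.2, -2.9, 1.1]
opening: 0.232
[-0.62405875  0.38831888 -0.0639057 ] [-3.21979544 -2.89735344  1.06115557]
```

```bash
P="python3 -m pendant"
for i in 1 2 3; do $P '[[[0,0,0.1],[0,0,0],0],[[0,0,0.1],[0,0,0],0]]'|egrep "pos|force|open"
python3 -c "
from plant import r;s=r.get_state();print(s['moment'])"; done
```

```text
tool_pos: [0.5497, -0.1429, 0.0507]
contact_force: [-1.7, -2.1, 1.1]
opening: 0.229
[-0.44726169  0.32578569  0.06266327]
tool_pos: [0.5498, -0.1426, 0.0507]
contact_force: [-2.1, -2.3, 0.8]
opening: 0.236
[-0.26460732  0.33944586  0.03252224]
tool_pos: [0.5499, -0.1424, 0.0507]
contact_force: [-2.3, -0.5, 1.0]
opening: 0.231
[-0.04693529  0.33363075  0.07467916]
```

```bash
P="python3 -m pendant"
for i in 1 2 3 4 5; do $P '[[[0,0,0.12],[0,0,0],0],[[0,0,0.12],[0,0,0],0]]'|egrep "pos|rot|force|open"
python3 -c "
from plant import r;s=r.get_state();print(s['moment'],s['clock'])"; done
```

```text
tool_pos: [0.5501, -0.1421, 0.0507]
eef_rot: [0.903, 0.43, -0.0, -0.001]
contact_force: [-2.1, 1.8, -1.4]
opening: 0.236
[ 0.09208553  0.2506115  -0.00174535] 29.45
tool_pos: [0.5502, -0.1421, 0.0508]
eef_rot: [0.927, 0.376, -0.0, -0.001]
contact_force: [-1.1, 1.2, 0.2]
opening: 0.232
[0.22247331 0.18468704 0.12539375] 29.65
tool_pos: [0.5504, -0.1419, 0.0508]
eef_rot: [0.948, 0.32, -0.0, -0.001]
contact_force: [-1.5, 2.4, -0.4]
opening: 0.232
[0.45874404 0.10322016 0.15957536] 29.85
tool_pos: [0.5507, -0.1418, 0.0509]
eef_rot: [0.965, 0.263, 0.0, -0.001]
contact_force: [0.5, 4.1, -0.6]
opening: 0.232
[ 0.64298382 -0.07346274  0.19134312] 30.05
tool_pos: [0.5509, -0.1417, 0.0509]
eef_rot: [0.979, 0.204, 0.0, -0.001]
contact_force: [0.6, 3.7, -0.3]
opening: 0.232
[ 0.85849796 -0.20213852  0.20132923] 30.25
```

```bash
P="python3 -m pendant"
for i in 1 2; do $P '[[[0,0,0.1],[0,0,0],0],[[0,0,0.1],[0,0,0],0]]'|egrep "pos|rot|force|open"
python3 -c "
from plant import r;s=r.get_state();print(s['moment'],s['clock'])"; done
python3 - <<'E'
from plant import r
import cv2
for n in("top","scene"): cv2.imwrite(f"pics/{n}g.png",r.snapshot(n)["image"][:,:,::-1])
E
```

```text
tool_pos: [0.5511, -0.1417, 0.0509]
eef_rot: [0.988, 0.155, 0.0, -0.001]
contact_force: [1.5, 4.4, -1.1]
opening: 0.23
[ 0.94524429 -0.36498768  0.27841189] 30.45
tool_pos: [0.5513, -0.1417, 0.051]
eef_rot: [0.994, 0.106, 0.001, -0.001]
contact_force: [1.9, 4.8, -1.1]
opening: 0.232
[ 1.11048327 -0.50280015  0.35232202] 30.65
```

```bash
P="python3 -m pendant"
$P '[[[0,0,0.1],[0,0,0],0],[[0,0,0.1],[0,0,0],0],[[0,0,0.1],[0,0,0],0]]'|egrep "pos|rot|force|open"
python3 -c "
from plant import r;s=r.get_state();print(s['moment'],s['clock'])"
$P '[[[0,0,0],[0,0,0],0.15],[[0,0,0],[0,0,0],0.3],[[0,0,0],[0,0,0],0.45],[[0,0,0],[0,0,0],0.45],[[0,0,0],[0,0,-0.03],0.45],[[0,0,0],[0,0,-0.08],0.45],[[0,0,0],[0,0,-0.14],0.45],[[0,0,0],[0,0.1,-0.18],0.45],[[0,0,0],[0,0.18,-0.18],0.45],[[0,0,0],[0,0.18,-0.18],0.45]]'
$P '[[[0,0,0],[0,0.06,0],0.45],[[0,0,0],[0,0.06,0],0.45],[[0,0,0],[0,0.06,0],0.45]]'
python3 - <<'E'
from plant import r; import cv2,numpy as np
from zoom import panel; from h import *
T=r.snapshot("top")["image"];t=T[:,:,::-1].copy();s=r.snapshot("scene")["image"][:,:,::-1].copy()
cv2.imwrite("pics/c10.png",np.hstack([panel(s,265,205,90,75,4.4),panel(t,265,185,85,75,4.4)]))
m=(T[205:245,278:308].max(2)<60).astype(np.uint8);m=cv2.morphologyEx(m,cv2.MORPH_OPEN,np.ones((3,3)))
n,l,st,ce=cv2.connectedComponentsWithStats(m)
for i in range(1,n):
    y,x=np.where(l==i)
    P=np.array([onz("top",a+278,b+205,.065)[:2] for a,b in zip(x,y)])
    c=P.mean(0);u,S,v=np.linalg.svd(P-c);d=v[0]*np.sign(v[0][0]);print(len(x),c,S,"wing",-.04-np.arctan2(d[1],d[0]))
E
```

```text
tool_pos: [0.5515, -0.1417, 0.051]
eef_rot: [0.998, 0.057, 0.001, -0.001]
contact_force: [2.2, 5.2, -1.1]
opening: 0.233
[ 1.1363013  -0.56755395  0.40112121] 31.05
clock: 32.05
tool_pos: [0.5644, -0.288, 0.2245]
eef_rot: [0.999, 0.053, -0.001, 0.001]
contact_force: [0.6, -0.3, -0.8]
opening: 0.455
clock: 32.35
tool_pos: [0.5696, -0.3483, 0.2221]
eef_rot: [0.999, 0.05, -0.002, 0.001]
contact_force: [0.2, 0.1, -0.7]
opening: 0.449
58 [ 0.54820479 -0.1544695 ] [0.07635795 0.03140198] wing 0.7955417051980727
```

View pics/c10.png

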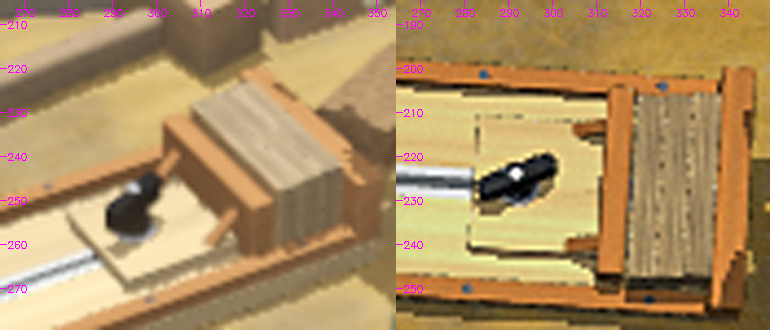

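The bar now runs from about top pixel (283,229) to (300,221), roughly 1.07 rad, and the blanks look packed. The mask's 0.80 disagrees, and the jaw edge may have shifted up to 1 px, so I'll check both numerically against the pre-tightening picture.

Run:
```python
import cv2,numpy as np
from h import *
from plant import r
a=cv2.imread("pics/c9.png")[:,396:].astype(np.float32);b=cv2.imread("pics/c10.png")[:,396:].astype(np.float32)
print(a.shape,b.shape)
def win(x0,x1,y0,y1,n):
    A=cv2.cvtColor(a[y0:y1,x0:x1],6);B=cv2.cvtColor(b[y0:y1,x0:x1],6)
    (dx,dy),q=cv2.phaseCorrelate(A,B,cv2.createHanningWindow((x1-x0,y1-y0),cv2.CV_32F));print(n,"shift cam px",round(dx/4.4,2),round(dy/4.4,2),round(q,2))
win(185,260,100,230,"jaw"); win(240,320,100,230,"blanks"); win(310,375,100,230,"wall")
# orange/wood boundary along rows: red-minus-blue profile
for n,i in(("before",a),("after",b)):
    p=(i[...,2]-i[...,0])[110:230:20,205:345];out=[]
    for row in p:
        row=cv2.GaussianBlur(row[None],(5,1),0)[0];m=row>90;k=np.where(np.diff(m.astype(int)))[0];out.append((k+205).tolist())
    print(n,out)
T=r.snapshot("top")["image"];g=T[205:245,278:308].max(2)
for th in(45,60,75,90):
    n,l,st,ce=cv2.connectedComponentsWithStats((g<th).astype(np.uint8));i=1+st[1:,4].argmax()
    y,x=np.where(l==i);P=np.array([onz("top",u+278,v+205,.065)[:2] for u,v in zip(x,y)]);c=P.mean(0);S,v=np.linalg.svd(P-c,full_matrices=False)[1:];d=v[0]*np.sign(v[0][0])
    print(th,len(x),c,S.round(3),"wing",round(-.04-np.arctan2(d[1],d[0]),2))
```

```text
(330, 374, 3) (330, 374, 3)
jaw shift cam px -0.93 0.12 0.6
blanks shift cam px -0.01 0.13 0.98Traceback (most recent call last):
  File "<stdin>", line 9, in <module>
  File "<stdin>", line 8, in win
cv2.error: OpenCV(4.12.0) /io/opencv/modules/imgproc/src/phasecorr.cpp:534: error: (-215:Assertion failed) src1.size == window.size in function 'phaseCorrelate'
```

The jaw crept back about 0.9 px (about 2.5 mm) when I gripped the wing, so the pack isn't snug. I'll mend it: loosen the wing, push the jaw home through the wing grip, and re-tighten while holding that pressure. First, a better wing angle reading.

```bash
cat > meas.py <<'E'
import cv2,numpy as np
from h import *
from plant import r
def meas():
    T=r.snapshot("top")["image"]
    cv2.imwrite("pics/last_top.png",T[:,:,::-1]);g=T[205:245,276:310].max(2)
    for th in(45,60,80):
        n,l,st,ce=cv2.connectedComponentsWithStats((g<th).astype(np.uint8));i=1+st[1:,4].argmax()
        y,x=np.where(l==i);P=np.array([onz("top",u+276,v+205,.065)[:2] for u,v in zip(x,y)]);c=P.mean(0);S,v=np.linalg.svd(P-c,full_matrices=False)[1:];d=v[0]*np.sign(v[0][0])
        (rc,sz,an)=cv2.minAreaRect(np.float32(P)*1000);print(th,len(x),c.round(4),S.round(3),"wing",round(-.04-np.arctan2(d[1],d[0]),2),"rect",np.round(sz,1),round(an,1))
    # gaps: colour profile across jaw/blanks/wall (top view), rows 212..240
    for v in (214,226,238):
        print(v,(T[v,308:348,0].astype(int)-T[v,308:348,2]).tolist())
E
python3 - <<'E'
from meas import *; from tgt import *
meas()
st=r.get_state();chain(st,(tool([0,0,-1],[np.cos(.45),np.sin(.45),0]),[.5505,-.1420,.12]),(tool([0,0,-1],[np.cos(.45),np.sin(.45),0]),[.5505,-.1420,.052]))
E
```

```text
45 64 [ 0.5449 -0.1447] [0.104 0.046] wing 1.2 rect [21.9 48.4] 15.6
60 98 [ 0.5465 -0.1459] [0.145 0.056] wing 1.12 rect [22.4 52.7] 25.7
80 109 [ 0.5458 -0.1453] [0.154 0.061] wing 1.14 rect [23.6 53.9] 25.7
214 [121, 121, 119, 114, 85, 146, 143, 135, 139, 143, 111, 49, 65, 71, 62, 64, 63, 64, 69, 68, 63, 66, 62, 69, 68, 69, 66, 63, 72, 65, 60, 150, 148, 135, 54, 67, 74, 68, 92, 124]
226 [87, 85, 90, 57, 134, 140, 143, 140, 141, 125, -14, 79, 70, 67, 62, 65, 66, 71, 71, 69, 64, 66, 63, 55, 66, 68, 68, 62, 69, 63, 143, 153, 139, 135, 134, 143, 69, 36, 66, 57]
238 [57, 77, 79, 120, 151, 145, 146, 146, 138, 45, 58, 71, 64, 60, 67, 65, 46, 74, 67, 60, 67, 63, 48, 69, 60, 59, 55, 68, 64, 103, 156, 148, 138, 143, 146, 151, 121, 55, 55, 55]
[-0.002, 0.002, -0.342] [0.0011, -0.2012, 0.1034] dist 0.226
[0.0, 0.0, 0.0] [0.0, 0.0, 0.068] dist 0.068
```

```bash
P="python3 -m pendant"
$P '[[[0,0,-0.342],[0.001,-0.201,0.06],0.45],[[0,0,-0.342],[0.001,-0.201,0.06],0.45],[[0,0,-0.342],[0.001,-0.201,0.06],0.45],[[0,0,-0.342],[0.001,-0.201,0.06],0.45],[[0,0,-0.342],[0.001,-0.201,0.08],0.45],[[0,0,-0.342],[0.001,-0.201,0.103],0.45],[[0,0,-0.342],[0.001,-0.201,0.103],0.45],[[0,0,-0.342],[0.001,-0.201,0.103],0.45]]'
$P '[[[0,0,0],[0,0,0],0.45],[[0,0,0],[0,0,0],0.45]]'
python3 - <<'E'
from tgt import *; from plant import r
st=r.get_state();chain(st,(tool([0,0,-1],[np.cos(.45),np.sin(.45),0]),[.551,-.1418,.052]))
E
```

```text
clock: 33.3
tool_pos: [0.5511, -0.1436, 0.1206]
eef_rot: [0.975, 0.223, -0.001, -0.0]
contact_force: [-0.0, -0.0, -0.4]
opening: 0.455
clock: 33.5
tool_pos: [0.5519, -0.1451, 0.1213]
eef_rot: [0.975, 0.221, 0.0, 0.0]
contact_force: [0.2, 0.1, -0.4]
opening: 0.449
[0.0, -0.0, -0.004] [0.0006, -0.0033, 0.0693] dist 0.069
```

Descend, grip the (locked) wing, read the contact.

```bash
P="python3 -m pendant"
$P '[[[0,0,0],[0.001,-0.003,0.03],0.45],[[0,0,0],[0.001,-0.003,0.05],0.45],[[0,0,0],[0.001,-0.003,0.069],0.45],[[0,0,0],[0.001,-0.003,0.069],0.45]]'
$P '[[[0,0,0],[0,0,0],0.25],[[0,0,0],[0,0,0],0],[[0,0,0],[0,0,0],0],[[0,0,0],[0,0,0],0],[[0,0,0],[0,0,0],0]]' 15
$P '[[[0,0,0],[0,0,0],0],[[0,0,0],[0,0,0],0],[[0,0,0],[0,0,0],0]]' 40
python3 -c "
from plant import r;s=r.get_state();print(s['moment'],s['clock'])"
```

```text
clock: 33.9
tool_pos: [0.5495, -0.142, 0.0498]
eef_rot: [0.975, 0.221, -0.002, -0.0]
contact_force: [0.0, -0.7, -0.1]
opening: 0.451
clock: 34.4
tool_pos: [0.5512, -0.1422, 0.0533]
eef_rot: [0.975, 0.221, -0.0, 0.001]
contact_force: [-3.4, -0.9, 12.7]
opening: 0.158
clock: 34.7
tool_pos: [0.5512, -0.1422, 0.0533]
eef_rot: [0.975, 0.221, -0.0, 0.001]
contact_force: [-3.6, -0.8, 13.7]
opening: 0.156
[-0.18570016  0.58472574  0.00805356] 34.7
```

```bash
P="python3 -m pendant"
$P '[[[0,0,0],[0,0,-0.001],0],[[0,0,-0.15],[0,0,-0.001],0],[[0,0,-0.3],[0,0,-0.001],0],[[0,0,-0.45],[0,0,-0.001],0],[[0,0,-0.58],[0,0,-0.001],0],[[0,0,-0.65],[0,0,-0.001],0],[[0,0,-0.65],[0,0,-0.001],0],[[0,0,-0.65],[0,0,-0.001],0]]'
for i in 1 2 3; do $P '[[[0,0,0],[-0.0009,0.00045,0],0],[[0,0,0],[-0.0009,0.00045,0],0]]' | egrep "pos|force|open|rot"; done
python3 -c "
from plant import r;s=r.get_state();print(s['moment'],s['clock'])"
```

```text
clock: 35.5
tool_pos: [0.5504, -0.1428, 0.0532]
eef_rot: [0.854, 0.521, -0.001, 0.0]
contact_force: [-1.6, -1.1, 7.3]
opening: 0.149
tool_pos: [0.5504, -0.1429, 0.0532]
eef_rot: [0.853, 0.521, -0.001, -0.0]
contact_force: [-3.0, -0.4, 6.3]
opening: 0.153
tool_pos: [0.5505, -0.1429, 0.0532]
eef_rot: [0.853, 0.522, -0.0, -0.001]
contact_force: [-3.2, 1.0, 6.7]
opening: 0.156
tool_pos: [0.5504, -0.1432, 0.0532]
eef_rot: [0.853, 0.522, -0.0, -0.001]
contact_force: [-2.5, 2.3, 6.2]
opening: 0.156
[0.49543145 0.44714117 0.01209704] 36.1
```

```bash
P="python3 -m pendant"
for i in 1 2 3 4 5 6 7 8 9 10 11 12; do $P '[[[0,0,0],[-0.0009,0.00045,0],0],[[0,0,0],[-0.0009,0.00045,0],0]]' | egrep "pos|force" ; python3 -c "
from plant import r;import sys;sys.exit(int(r.get_state()['contact_force'][1]>12))" || break; done
```

```text
tool_pos: [0.5504, -0.144, 0.0532]
contact_force: [-3.6, 2.3, 6.1]
tool_pos: [0.5504, -0.1449, 0.0533]
contact_force: [-3.7, 3.1, 6.7]
tool_pos: [0.5504, -0.145, 0.0532]
contact_force: [-2.9, 4.0, 5.4]
tool_pos: [0.5504, -0.145, 0.0532]
contact_force: [-3.6, 6.1, 5.6]
tool_pos: [0.5504, -0.145, 0.0533]
contact_force: [-4.7, 8.5, 5.6]
tool_pos: [0.5504, -0.1451, 0.0533]
contact_force: [-4.1, 9.1, 4.7]
tool_pos: [0.5504, -0.1451, 0.0533]
contact_force: [-4.6, 10.9, 4.8]
tool_pos: [0.5504, -0.1451, 0.0533]
contact_force: [-3.8, 11.6, 4.4]
tool_pos: [0.5504, -0.1452, 0.0533]
contact_force: [-4.1, 14.7, 3.3]
```

The jaw moved 2.3 mm and is hard against the pack at about 14 N. Tighten while holding that pressure.

```bash
P="python3 -m pendant"
for i in 1 2 3; do $P '[[[0,0,0.1],[0,0,0],0],[[0,0,0.2],[0,0,0],0],[[0,0,0.25],[0,0,0],0],[[0,0,0.25],[0,0,0],0]]' 55| egrep "pos|rot|force|open" ; python3 -c "
from plant import r;s=r.get_state();print(s['moment'],s['clock'])"; done
```

```text
tool_pos: [0.5506, -0.1449, 0.0533]
eef_rot: [0.911, 0.413, 0.002, -0.006]
contact_force: [-3.6, 14.4, 4.3]
opening: 0.159
[2.73177663 0.65931013 0.03422442] 38.3
tool_pos: [0.5509, -0.1447, 0.0534]
eef_rot: [0.955, 0.297, 0.002, -0.006]
contact_force: [-3.2, 15.0, 4.6]
opening: 0.157
[2.82770721 0.61089613 0.16208168] 38.7
tool_pos: [0.5512, -0.1444, 0.0534]
eef_rot: [0.984, 0.176, 0.001, -0.006]
contact_force: [-1.6, 14.3, 6.6]
opening: 0.153
[2.86567188 0.5919314  0.26697864] 39.1
```

```bash
P="python3 -m pendant"
$P '[[[0,0,0.06],[0,0,0],0],[[0,0,0.12],[0,0,0],0],[[0,0,0.12],[0,0,0],0]]'| egrep "pos|rot|force|open"
python3 -c "
from plant import r;s=r.get_state();print(s['moment'],s['clock'])"
$P '[[[0,0,0.12],[0.0,-0.004,0],0],[[0,0,0.12],[0,-0.008,0],0],[[0,0,0.12],[0,-0.008,0],0.15],[[0,0,0.12],[0,-0.008,0],0.4],[[0,0,0.12],[0,-0.008,0],0.45],[[0,0,0.12],[0,-0.008,0],0.45]]'| egrep "pos|force|open"
$P '[[[0,0,0],[0,0,-0.03],0.45],[[0,0,0],[0,0,-0.08],0.45],[[0,0,0],[0,0,-0.13],0.45],[[0,0,0],[0,0.1,-0.18],0.45],[[0,0,0],[0,0.2,-0.18],0.45],[[0,0,0],[0,0.22,-0.18],0.45],[[0,0,0],[0,0.22,-0.18],0.45],[[0,0,0],[0,0.22,-0.18],0.45]]'
python3 - <<'E'
from meas import *
meas()
P=lambda f:cv2.imread(f).astype(np.float32)
b=P("pics/last_top.png");f=lambda i,x0,x1,y0,y1:np.ascontiguousarray(cv2.cvtColor(i,6)[y0:y1,x0:x1])
from zoom import panel
a=P("pics/c9.png")[:,396:];c=panel(b.astype(np.uint8),265,185,85,75,4.4).astype(np.float32)
for n,x0,x1 in(("jaw",185,260),("blanks",240,320)):
    A,C=f(a,x0,x1,100,230),f(c,x0,x1,100,230);print(n,np.array(cv2.phaseCorrelate(A,C,cv2.createHanningWindow(A.shape[::-1],cv2.CV_32F))[0])/4.4)
E
```

```text
tool_pos: [0.5514, -0.1444, 0.0535]
eef_rot: [0.993, 0.117, 0.001, -0.006]
contact_force: [-2.5, 13.9, 6.4]
opening: 0.157
[2.80010004 0.60177755 0.24291623] 39.4
tool_pos: [0.5441, -0.1463, 0.0528]
contact_force: [-15.6, 3.4, 20.5]
opening: 0.396
clock: 40.8
tool_pos: [0.5697, -0.3722, 0.2318]
eef_rot: [0.999, 0.05, -0.002, 0.002]
contact_force: [-0.7, -0.3, 0.0]
opening: 0.451
45 50 [ 0.5425 -0.1494] [0.093 0.021] wing 1.13 rect [11.9 51.4] 23.5
60 97 [ 0.5465 -0.1483] [0.146 0.056] wing 1.11 rect [22.1 52.4] 28.3
80 111 [ 0.5463 -0.1483] [0.154 0.061] wing 1.12 rect [23.4 53.7] 28.3
214 [112, 114, 123, 116, 110, 91, 158, 140, 133, 139, 147, 61, 60, 69, 62, 63, 60, 64, 70, 62, 62, 62, 62, 71, 67, 65, 71, 61, 73, 67, 63, 146, 149, 139, 128, 137, 142, 127, 86, 120]
226 [82, 87, 89, 82, 57, 155, 139, 139, 145, 143, 62, 68, 68, 67, 66, 61, 73, 67, 71, 70, 62, 64, 64, 49, 69, 66, 63, 67, 70, 64, 142, 153, 147, 131, 138, 142, 151, 85, 114, 109]
238 [83, 62, 79, 56, 133, 141, 141, 147, 145, 113, 42, 66, 64, 59, 68, 63, 49, 71, 66, 57, 67, 63, 52, 67, 66, 63, 56, 62, 65, 101, 163, 148, 134, 138, 142, 152, 116, 105, 98, 111]
jaw [0.13242929 0.0965308 ]
blanks [-0.00121145  0.09736097]
```

The jaw is back at the packed position (+0.13 px from it, and the dark gap at the jaw is gone). The wing reads about 1.1 and the arm is clear. Hand in.

```bash
python3 -c "
from plant import r
s=r.get_state();print(s['clock'],s['contact_force']);print(r.finish_job())"
```

```text
40.85 [ 8.77598111e-01 -4.95114615e+00 -3.61684887e-03]
the job is handed in; nothing more can be done
None
```

The job is handed in at 40.9 s. I stood both leaning blanks in the channel, pushed the jaw up until all three were packed at about 14 N, and tightened the wing screw.

**What went wrong and was mended:** my first grip on the wing pulled the jaw back about 2.5 mm before it locked. I loosened the wing, pushed the jaw back against the pack at about 14 N through the wing grip (not on the upright), and re-tightened while holding that pressure.

**Last checks:**
- **Jaw:** it is 0.13 px from its packed position in the top view, with no dark gap left between jaw and blanks.
- **Wing:** three colour-mask readings gave 1.11 to 1.13 rad, so it is past the 1.0 needed to lock.
- **Robot:** the gripper was clear of the jig.

**What disagreed or stayed unchecked:**
- **Early wing reading:** one mask reading on the first tightening gave 0.80 rad. The better mask I used afterwards gave about 1.1.
- **Tightening torque:** at the end it read about 0.25 N m, below the 0.3 to 0.4 expected.
- **Release force:** letting go of the wing gave a brief 15 to 20 N on the tool, below the limits.
- **Hand-in force:** the last reading showed 5 N sideways though the gripper was 0.2 m away. I took it as noise and did not look into it.
- **Final state by eye:** I had used all my picture views, so the end state was checked only by numbers.

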